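# Stand the toppled drinks carton back in its larder-tray lane

### The arm

A 7-joint arm with a two-finger parallel gripper is mounted at the origin on the work surface. World frame = base frame: x ahead of the robot, y to its left, z up, the work surface at z = 0. Lengths are in mm, angles in rad, forces in N, time in s.
With the tool pointing down it reaches from about 400 to 875 mm from the base axis. Payload 4.4 kg.
Tool frame: the origin (TCP) lies between the finger pads; the fingertips stand 17 mm ahead of it and the grasp point (between the pads) lies 2 mm behind it; z points along the fingers, y is the line along which they close (so a half turn about z gives the same grasp; the last joint's range is limited). The gripper opens to 85 mm and grips with 20 to 120 N. Pads are 22 mm wide; open, the fingers measure 114 mm over their backs; the gripper's body (76 mm by 85 mm) begins 54 mm behind the grasp point. The pads swing forward as they close: fully open they stand 13 mm farther back than shut.
Start: joints at [-1.32, 0.628, 0.038, 1.517, -0.027, 0.996, -0.02], TCP at [202.47, 617.676, 248.313] pointing down, gripper open.
Joint ranges: [-3.06, 3.06], [-0.37, 2.12], [-1.25, 1.32], [0.18, 2.47], [-1.1, 4.24], [0.23, 1.98], [-2.94, 2.94]. Speed limits (rad/s): [2.57, 2.57, 3.14, 3.14, 3.14, 3.14, 3.14].

### API

Orientations are given as [roll, pitch, yaw] about the fixed x, y, z axes, in that order (R = Rz(yaw) Ry(pitch) Rx(roll)).
In Python, from cell import sensors, get_image, ctrl gives the robot as it stands.
- The arm moves only by the tool send_rows, never from a script. Its argument "series" is a list of rows, each a list of 3 entries, a list of its own where there are three numbers: the finger opening in mm, from 0 to 85.4, then the shift along the world's x, y, z in units of 60 mm (1.0 is 60 mm), then the turn, a rotation vector about the world's x, y, z in units of 5 degrees (1.0 is 5 degrees). A call has 1 to 8 rows; each row shifts and turns the commanded pose from where the row before left it; what a row does not reach is not made up. A row lasts 1/8 s, in which the tool goes at most 62.5 mm and 10.7 degrees, less where a joint would pass 70% of its speed; a pose out of reach is approached as far as the arm can. A call is refused whole if a number of a shift passes 1 or a number of a turn 1, either way. A call with a gripper value outside its range is refused whole. The fingers move at their own pace and stop on an object; the grip force is fixed at half the most. Time passes only in rows, so rows that do not move let the fingers close. It gives the time, the measured TCP pose, the force, the opening and the grip force at its end, in the units of the state.
- sensors.read_state(): the state, without advancing time (a new reading comes with each control period).
- get_image(name): name is "scene" or "top" or "wrist"; returns a dict with "img" (400x640x3 uint8, red, green, blue), "depth" (400x640 float32, mm along the optical axis (not along the pixel's ray), 0 where there is no reading), "vfov" (degrees; the focal length in pixels is half the picture's height over the tangent of half this angle, whatever the lens; pixels are square), "cx", "cy" (the principal point, pixels), "world_to_cam" (4x4, takes a point from world to camera coordinates). Camera axes: x right, y down, z forward; pixel columns grow to the right and rows downward; lengths in mm; the calibration is good to about 2 mm. A picture is of the moment at which its call begins.
- ctrl.finish_job(): hands the job in; it is judged then, once.
The state is a dict: "clock": time; "qpos": joint angles; "qd": joint speeds; "tau": joint torques, N m; "eef_pos": TCP position; "tool_rot": TCP orientation; "force": force on the tool from outside, world axes, zero at the start; "torque": the same for the moment, N m; "width": finger opening in mm; "gripper_force": force on a finger pad.
Only numpy, scipy, OpenCV 4.12 (cv2) and the standard library are available. Lean on these libraries where they do the work, as an engineer would, in place of code of your own. Each camera call takes 0.05 s, during which the arm holds its last target. There are 200 camera calls.

### The job

A big drinks carton has toppled over out of the middle lane of the wooden larder tray. Tip it back up onto its base and slide it down the middle lane until it stands upright, square and flat against the tray's backboard, and leave the jar, the tin and the mug standing where they are.

Things in the scene. Friction and masses are not known exactly. Their poses are not given: they have to be found in the camera images.
- tray: Fixed pale-wood larder tray on the worktop. Origin: on the worktop, on the middle lane's centre line; x along the lanes to the backboard, y across, z up. Floor 8 mm thick, x -230 to 180, y -211 to 211 mm. Dividers 8 mm thick, tops at z 48 mm, x 70 to 170 mm, at y -207, -69, 69, 207 mm, make three lanes 130 mm wide; in front of them the floor is open, with no rim.
- lane_end (a point): Foot of the backboard's inner face at the end of the middle lane, on the tray floor (8 mm above the worktop), 170 mm along the tray's x. The backboard is as wide as the tray, 10 mm thick, its top 120 mm above the worktop.
- carton: Rigid closed gable-top drinks carton, 0.4 to 0.72 kg, too wide to grip. Origin: centre of its square base; z from base to top. Body 92 x 92 x 150 mm; then a 45 degree roof 44 mm high, slopes facing +x and -x; then a flat fin. Starts lying on its -x side on the tray's open floor, base 107 to 140 mm from the backboard and facing it within 0.1 rad. Standing, it slides under a low push of 2 to 6 N.
- fin_edge (a point): Middle of the outer edge of the carton's top fin, 210 mm from the base. Fin 5 mm thick (carton x), 92 mm wide (y), 16 mm beyond the roof ridge. While the carton lies, the fin is level, 46 mm above the tray floor, and below it and the lower roof slope is a wedge-shaped space, open at the end and both sides. A screw cap (30 mm across, 12 mm proud) is on the +x (upper) slope.
- mass_centre (a point): About the carton's centre of mass, 76 mm above its base on its axis. Lifted by the fin, the carton turns about the lower edge of its base, which hardly slides; about 30 degrees short of upright it passes its balance point and drops onto its base by itself, away from the finger.
- jar: Glass storage jar with steel lid, 82 mm across, 150 mm tall, standing in one of the two outer lanes near the backboard. Loose; to be left alone. Origin: centre of its underside.
- tin: Food tin with paper label, 74 mm across, 110 mm tall, standing in the other outer lane near the backboard. Loose; to be left alone. Origin: centre of its underside.
- mug: White mug, 82 mm across and 95 mm tall, handle at its +y, standing on the worktop behind the tray. Loose; to be left alone. Origin: centre of its underside.
Not all that is in view belongs to the job. What is shaped like the carton but orange or pink is not meant.

How it is judged:
By the outcome, as a careful person would: the job done as asked, in the order asked, and still so for the second after the job is handed in, with the robot touching nothing.
It also fails if it takes over 45 s, if anything falls off the work surface, if the arm or the gripper's body presses on something with over 40 N, if the wrist force passes 120 N, or if a joint passes its speed limit or range.

## Working session

There is one attempt and no reset: what is moved stays moved. The work goes in short steps, Python scripts to look and compute and a tool call to move; the robot and the scene stay as the last step left them, time stands still between calls to the robot, and variables do not carry over. Pictures are saved under pics/ and viewed, at most 10 in all, crops included, and the job is handed in when it is done.

Besides the shell and the picture viewer there is one more tool, called after "Request:" by a JSON object that holds its "api" and its "payload". send_rows: Moves the arm, as the interface text tells. Its arguments: {"type":"object","properties":{"series":{"type":"array"}},"required":["series"]}

```bash
mkdir -p pics
cat > h.py <<'E'
import numpy as np,cv2
from cell import sensors,get_image,ctrl
def snap(n,f):
    d=get_image(n); cv2.imwrite('pics/%s.png'%f,d['img'][:,:,::-1]); np.savez('pics/%s.npz'%f,**{k:np.array(v) for k,v in d.items()}); return d
def px(d,u,v,z=None):
    f=200/np.tan(np.radians(float(d['vfov']))/2); T=np.linalg.inv(d['world_to_cam'])
    r=np.array([(u-d['cx'])/f,(v-d['cy'])/f,1])
    if z is None:
        p=d['depth'][int(round(v))-1:int(round(v))+2,int(round(u))-1:int(round(u))+2]; s=np.median(p)
    else:
        w=T[:3,:3]@r; s=(z-T[2,3])/w[2]
    return (T[:3,:3]@(r*s)+T[:3,3]).round(1)
E
python3 - <<'E'
from h import *
snap('top','top0'); snap('scene','scene0'); s=sensors.read_state()
print(s)
E
```

```text
{'clock': 0.1, 'qpos': array([-1.31978609,  0.62926125,  0.03847268,  1.51823014, -0.02700676,
        0.99626651, -0.01998774]), 'qd': array([-0.00081788, -0.00236923, -0.00139277, -0.00116092,  0.00070834,
        0.00031936,  0.00057514]), 'tau': array([ 2.47608776e-03, -5.64539051e+01,  1.23028535e+00, -1.93975085e+01,
        1.12722165e-02,  5.40703477e-03, -2.98176566e-06]), 'eef_pos': array([202.32641622, 617.18245007, 247.48868141]), 'tool_rot': array([-3.13994634e+00,  2.65045753e-05,  2.82476929e+00]), 'force': array([-0.32920785, -0.3837132 , -0.15831827]), 'torque': array([-0.00236532,  0.04084265,  0.00070641]), 'gripper_force': 0.0, 'width': 85.23461943917462}
```

View pics/top0.png

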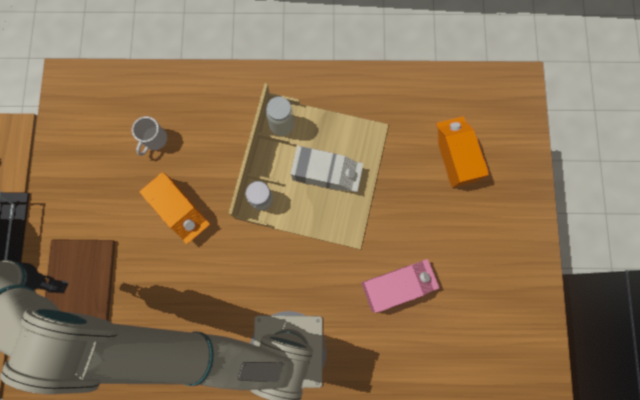

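View pics/scene0.png

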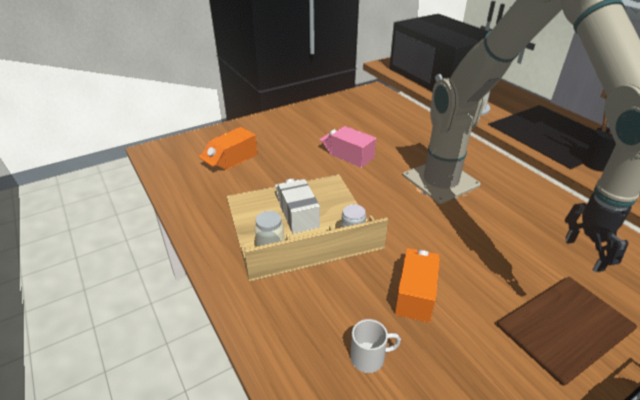

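The top view shows the tray with its backboard from (266,88) to (232,213) and the open front from (387,124) to (360,247). The carton lies with its base near x=295 and its fin near (362,178). The jar and tin are at (279,105) and (258,193), and the mug is outside at (148,133).

Run:
```python
from h import *
d=np.load('pics/top0.npz'); im=cv2.imread('pics/top0.png')
c=im[80:255,220:400]; cv2.imwrite('pics/c0.png',cv2.resize(c,None,fx=4.4,fy=3.4 if 0 else 3.4,interpolation=cv2.INTER_CUBIC) if 0 else cv2.resize(c,(612,595),interpolation=cv2.INTER_CUBIC))
for n,u,v,z in [('fA',387,124,8),('fB',360,247,8),('bbA',266,88,120),('bbB',232,213,120),('base',300,350,0)]: print(n,px(d,u,v,z))
```

```text
fA [ 717.8 -314.3    8. ]
fB [ 313.6 -221.5    8. ]
bbA [792.7  75.3 120. ]
bbB [400.6 165.  120. ]
base [  1.6 -37.6  -0. ]
```

View pics/c0.png

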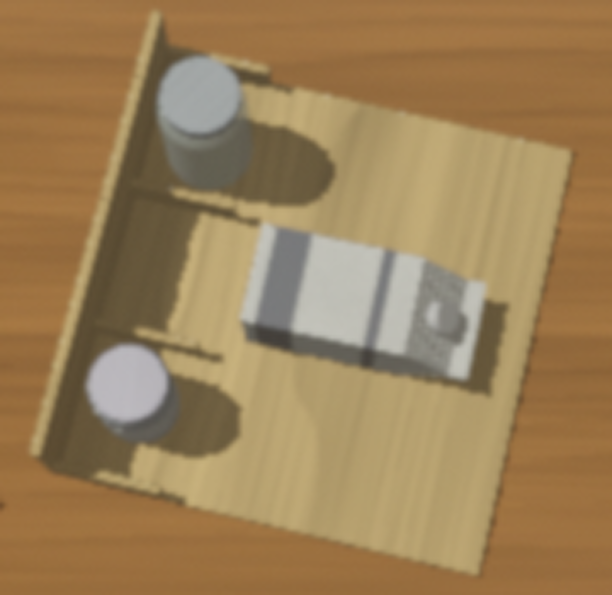

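The enlarged crop shows the floor corners at (572,150) and (478,574). The carton body's upper face spans (262,228) to (428,260) on one side and (245,320) to (410,372) on the other, and the fin end lies on the right near (478,330). Next I'll fit the tray and carton from depth.

```bash
cat >> h.py <<'E'
def cloud(d):
    f=200/np.tan(np.radians(float(d['vfov']))/2); T=np.linalg.inv(d['world_to_cam'])
    v,u=np.mgrid[:400,:640]; z=d['depth']
    P=np.stack([(u-d['cx'])/f*z,(v-d['cy'])/f*z,z],-1)
    return P@T[:3,:3].T+T[:3,3]
E
python3 - <<'E'
from h import *
d=np.load('pics/top0.npz'); P=cloud(d)
u,v=np.meshgrid(np.arange(640),np.arange(400))
roi=(u>225)&(u<395)&(v>80)&(v<255)
m=roi&(P[...,2]>112)&(P[...,2]<130)
q=P[m]; a=np.radians(103); 
# tray x axis guess
A=px(d,388.2,124.1,8);B=px(d,360.6,248.8,8)
print(A,B,np.linalg.norm(A-B)) # 422?
w=(B-A)/np.linalg.norm(B-A); # +y or -y
X=np.array([-w[1],w[0]]); 
if X[1]<0: X=-X
Y=np.array([-X[1],X[0]]); mid=(A+B)[:2]/2; O=mid+230*X
print('X',X,'yaw',np.arctan2(X[1],X[0]),'O',O)
def loc(p): return np.stack([(p[...,:2]-O)@X,(p[...,:2]-O)@Y,p[...,2]],-1)
L=loc(P)
b=L[roi&(L[...,2]>108)&(L[...,2]<130)&(L[...,0]>150)]
s=b[(abs(b[:,0]-175)<15)]; print('bb',len(s),np.percentile(s[:,0],[5,50,95]),np.percentile(s[:,1],[0,100]),np.median(s[:,2]),np.polyfit(s[:,1],s[:,0],1))
fl=L[roi&(abs(L[...,2]-8)<3.5)];print('floor',np.percentile(fl,[1,50,99],axis=0))
c=roi&(L[...,2]>85)&(L[...,2]<112)&(L[...,0]<100)&(abs(L[...,1])<100)
cp=L[c];print('cart',len(cp),cp.min(0),cp.max(0),np.median(cp[:,2]));print(cv2.minAreaRect(L[c&(L[...,2]>95)][:,:2].astype(np.float32)))
f=L[roi&(L[...,2]>40)&(L[...,0]<-40)&(abs(L[...,1])<100)]
for x in range(-150,60,8):
    k=cp=L[roi&(L[...,2]>25)&(abs(L[...,0]-x)<4)&(abs(L[...,1])<90)]
    if len(k): print(x,len(k),k[:,1].min().round(),k[:,1].max().round(),np.median(k[:,2]).round())
for n,zz in (('hi',(140,170)),('tin',(100,130))):
    k=L[roi&(L[...,2]>zz[0])&(L[...,2]<zz[1])&(L[...,0]<162)&(abs(L[...,1])>75)]
    if len(k): print(n,(k.min(0)+k.max(0))/2,k.min(0),k.max(0))
E
```

```text
[ 717.5 -318.3    8. ] [ 308.  -223.3    8. ] 420.37513009215945
X [0.22598863 0.97412994] yaw 1.3428385241025538 O [564.72738504 -46.75011394]
bb 522 [169.42419536 173.80317119 179.01355461] [-213.97858231  210.71040146] 118.53990632298292 [5.97162013e-04 1.73916374e+02]
floor [[-269.8210349  -292.79665958    4.56060071]
 [ -50.40928729   31.31413516    7.56939962]
 [ 239.0022933   246.81737672   11.36159893]]
cart 1677 [-150.76435336  -98.97568889   85.03596327] [ 99.20867717  99.61926185 111.95338225] 98.94355696738808
((-23.068336486816406, -3.8585128784179688), (237.9369354248047, 198.0002899169922), 2.191873788833618)
-150 77 -47.0 45.0 66.0
-142 80 -46.0 44.0 74.0
-134 85 -46.0 45.0 82.0
-126 84 -45.0 45.0 89.0
-118 84 -46.0 45.0 97.0
-110 90 -47.0 47.0 98.0
-102 89 -46.0 46.0 98.0
-94 92 -46.0 47.0 99.0
-86 91 -44.0 47.0 99.0
-78 91 -48.0 48.0 99.0
-70 91 -45.0 47.0 99.0
-62 90 -45.0 47.0 99.0
-54 88 -44.0 47.0 99.0
-46 90 -46.0 47.0 99.0
-38 90 -45.0 47.0 98.0
-30 88 -44.0 48.0 99.0
-22 90 -44.0 48.0 98.0
-14 87 -44.0 48.0 99.0
-6 89 -44.0 49.0 99.0
2 90 -44.0 49.0 99.0
10 92 -46.0 49.0 99.0
18 86 -43.0 48.0 100.0
26 86 -45.0 49.0 98.0
34 45 -42.0 49.0 99.0
hi [ 110.34270397 -127.29789194  152.46644288] [  75.27511995 -163.36840996  140.39405583] [145.41028799 -91.22737392 164.53882992]
tin [109.97520675   3.26257679 115.01786735] [  70.09174724 -159.52870741  100.07069703] [149.85866626 166.053861   129.96503766]
```

Request:
{"api": "send_rows", "payload": {"series": [[50,[0.5,-0.95,0.1],[0,0,-1]],[50,[0.5,-0.95,0.1],[0,0,-1]],[50,[0.5,-0.95,0.1],[0,0,-1]],[50,[0.5,-0.95,0.1],[0,0,-1]],[50,[0.5,-0.95,0.1],[0,0,-1]],[50,[0.5,-0.95,0.1],[0,0,-1]],[50,[0.5,-0.95,0.1],[0,0,-1]],[50,[0.5,-0.95,0.1],[0,0,-1]]]}}

```text
clock: 1.1
eef_pos: [434.9, 175.3, 294.9]
tool_rot: [3.141, -0.0, 2.124]
force: [1.3, 0.4, -0.9]
width: 50.2
gripper_force: 0.0
```

Request:
{"api": "send_rows", "payload": {"series": [[50,[0.12,-1,0],[0,0,-1]],[50,[0.12,-1,0],[0,0,-1]],[50,[0.12,-1,0],[0,0,-1]],[50,[0.12,-1,0],[0,0,-1]],[50,[0.12,-1,0],[0,0,-1]],[50,[0.12,-1,0],[0,0,-1]],[50,[0.12,-1,0],[0,0,-1]],[50,[0.12,-1,0],[0,0,-1]]]}}

```text
clock: 2.1
eef_pos: [492.0, -304.4, 294.4]
tool_rot: [-3.141, -0.001, 1.426]
force: [1.1, -0.5, -0.0]
width: 50.0
gripper_force: 0.0
```

Request:
{"api": "send_rows", "payload": {"series": [[50,[0,0,0],[0,0,-1]],[50,[0,-0.2,-0.2],[0.974,-0.226,0]],[50,[0,-0.2,-0.2],[0.974,-0.226,0]],[50,[0,-0.2,-0.2],[0.974,-0.226,0]],[50,[0,-0.2,-0.2],[0.974,-0.226,0]],[50,[0,-0.2,-0.2],[0.974,-0.226,0]],[50,[0,-0.2,-0.2],[0.974,-0.226,0]],[50,[0,0,0],[0.974,-0.226,0]]]}}

```text
clock: 3.1
eef_pos: [491.0, -375.7, 221.0]
tool_rot: [-3.138, -0.614, 1.338]
force: [0.2, 0.2, -0.7]
width: 50.2
gripper_force: 0.0
```

Request:
{"api": "send_rows", "payload": {"series": [[50,[0,0,0],[0.974,-0.226,0]],[50,[0,0,0],[0.974,-0.226,0]],[50,[0,0,0],[0.974,-0.226,0]],[50,[0,0,0],[0.974,-0.226,0]],[50,[0,0,0],[0.974,-0.226,0]],[50,[0,0,0],[0,0,0]]]}}

```text
clock: 3.85
eef_pos: [490.8, -375.4, 220.2]
tool_rot: [-3.132, -1.048, 1.332]
force: [-0.0, -0.2, -0.3]
width: 50.5
gripper_force: 0.0
```

```bash
cat >> h.py <<'E'
from scipy.spatial.transform import Rotation as Ro
O=np.array([564.7,-46.8]);X=np.array([.226,.9741]);Y=np.array([-.9741,.226])
def loc(p): p=np.asarray(p); return np.stack([(p[...,:2]-O)@X,(p[...,:2]-O)@Y,p[...,2]],-1)
M=np.eye(3);M[:2,0]=X;M[:2,1]=Y
def st():
    s=sensors.read_state(); R=M.T@Ro.from_euler('xyz',s['tool_rot']).as_matrix()
    t=s['eef_pos']+0
    print('tcp tray',loc(t).round(1),'z',R[:,2].round(3),'y',R[:,1].round(3),'q',s['qpos'].round(2),'F',s['force'].round(1),s['width'].round(),s['clock'])
E
python3 -c "
from h import *
st();snap('scene','s1')"
```

```text
Traceback (most recent call last):
  File "h.py", line 25, in st
    print('tcp tray',loc(t).round(1),'z',R[:,2].round(3),'y',R[:,1].round(3),'q',s['qpos'].round(2),'F',s['force'].round(1),s['width'].round(),s['clock'])
                                                                                                                            ^^^^^^^^^^^^^^^^
AttributeError: 'float' object has no attribute 'round'
```

```bash
sed -i "s/s\['width'\].round()/s['width']/" h.py
python3 -c "
from h import *
st();snap('scene','s1')"
```

```text
tcp tray [-336.8   -2.2  220.2] z [ 0.867  0.    -0.499] y [-0.003 -1.    -0.005] q [ 0.88  1.04  0.17  1.2  -0.81  1.79  1.01] F [-0.  -0.2 -0.3] 50.45916419665024 3.85
```

View pics/s1.png

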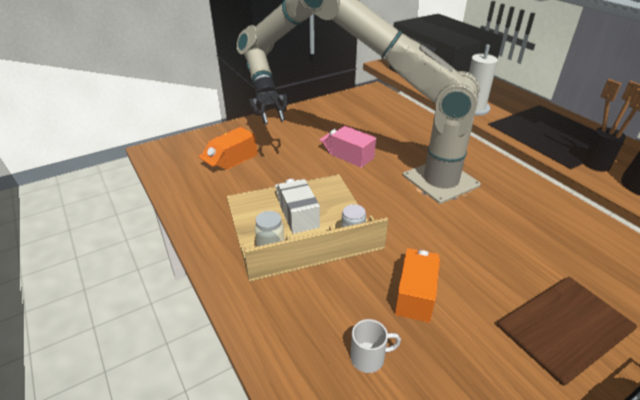

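The arm is clear: the gripper sits at (268,108), tilted towards the tray, between the orange carton (230,148) and the pink one (350,146). The grocery carton and tray are unchanged.

Request:
{"api": "send_rows", "payload": {"series": [[50,[0.083,0.4,-0.5],[0,0,0]],[50,[0.083,0.4,-0.5],[0,0,0]],[50,[0.083,0.4,-0.5],[0,0,0]],[50,[0.083,0.4,-0.5],[0,0,0]],[50,[0.05,0.2,-0.55],[0,0,0]],[50,[0.05,0.2,-0.55],[0,0,0]],[50,[0,0,0],[0,0,0]]]}}

```text
clock: 4.78
eef_pos: [517.7, -252.6, 35.9]
tool_rot: [-3.134, -1.049, 1.338]
force: [-0.0, -0.0, 0.5]
width: 50.1
gripper_force: 0.0
```

```bash
python3 -c "
from h import *
st();d=snap('wrist','w1')"
```

```text
tcp tray [-211.1   -0.7   35.9] z [ 0.867  0.004 -0.499] y [ 0.002 -1.    -0.004] q [ 0.76  1.2   0.12  1.46 -0.9   1.42  1.22] F [-0.  -0.   0.5] 50.07419545237994 4.775
```

View pics/w1.png

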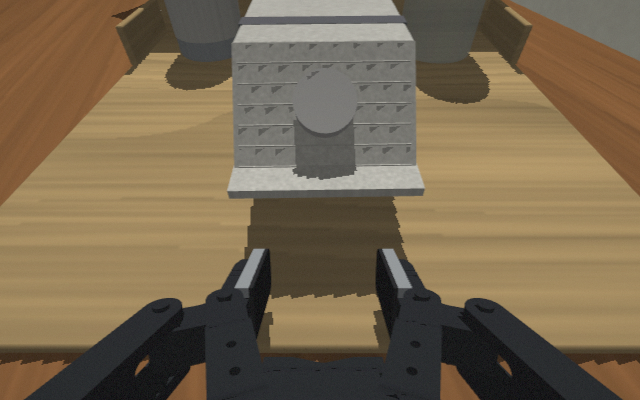

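The wrist view shows the fin edge at about (228..424,192), centred between the fingertips at (262,252) and (385,252). The fingers are lined up with it, so I'll slide them underneath.

Request:
{"api": "send_rows", "payload": {"series": [[50,[0,0,-0.09],[0,0,0]],[50,[0.054,0.233,0],[0,0,0]],[50,[0.054,0.233,0],[0,0,0]],[50,[0.054,0.233,0],[0,0,0]],[50,[0,0,0],[0,0,0]]]}}

```text
clock: 5.45
eef_pos: [528.2, -210.7, 32.0]
tool_rot: [-3.139, -1.049, 1.342]
force: [1.4, -0.4, -0.4]
width: 50.1
gripper_force: 0.0
```

```bash
python3 -c "
from h import *
st()
# arc plan: fin contact path relative to pivot
import numpy as np
for th in range(0,75,10):
    t=np.radians(th); x,z=-208,43.5
    print(th,(x*np.cos(t)+z*np.sin(t)-x).round(),(-x*np.sin(t)+z*np.cos(t)-z).round())
"
```

```text
tcp tray [-167.9   -1.5   32. ] z [ 0.867  0.002 -0.498] y [ 0.001 -1.    -0.001] q [ 0.72  1.19  0.09  1.53 -0.94  1.35  1.24] F [ 1.4 -0.4 -0.4] 50.14934792092287 5.45
0 0.0 0.0
10 11.0 35.0
20 27.0 69.0
30 50.0 98.0
40 77.0 124.0
50 108.0 144.0
60 142.0 158.0
70 178.0 167.0
```

Request:
{"api": "send_rows", "payload": {"series": [[50,[0.009,0.04,0.16],[0,0,0]],[50,[0.009,0.04,0.16],[0,0,0]],[50,[0.009,0.04,0.16],[-0.24,0.057,0]],[50,[0.009,0.04,0.16],[-0.24,0.057,0]],[50,[0.014,0.06,0.142],[-0.24,0.057,0]],[50,[0.014,0.06,0.142],[-0.24,0.057,0]],[50,[0.014,0.06,0.142],[-0.24,0.057,0]],[50,[0.014,0.06,0.142],[-0.24,0.057,0]]]}}

```text
clock: 6.45
eef_pos: [533.2, -188.3, 104.5]
tool_rot: [-3.138, -0.917, 1.339]
force: [0.0, -0.2, -1.6]
width: 50.1
gripper_force: 0.8
```

```bash
python3 -c "
from h import *
st();d=snap('scene','s2');cv2.imwrite('pics/s2c.png',cv2.resize(d['img'][80:300,180:440,::-1],None,fx=2.5,fy=2.5))"
```

```text
tcp tray [-144.9   -1.3  104.5] z [ 0.794  0.001 -0.608] y [-0.001 -1.    -0.002] q [ 0.63  1.    0.14  1.66 -0.93  1.28  1.17] F [ 0.  -0.2 -1.6] 50.10584765591865 6.45
```

View pics/s2c.png

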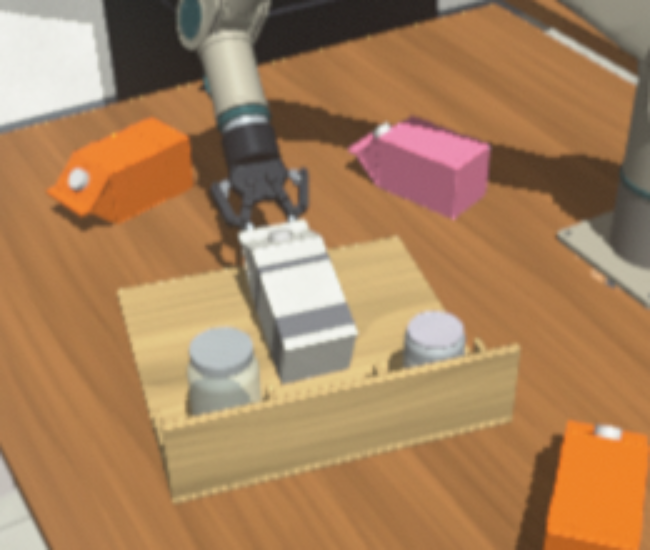

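The carton is rising evenly on both fingers. Its fin is at about (285,235) in the crop and its base edge is still down on the floor near (290,378).

Request:
{"api": "send_rows", "payload": {"series": [[50,[0.021,0.089,0.121],[-0.24,0.057,0]],[50,[0.021,0.089,0.121],[-0.24,0.057,0]],[50,[0.021,0.089,0.121],[-0.24,0.057,0]],[50,[0.021,0.089,0.121],[-0.24,0.057,0]],[50,[0.0245,0.105,0.108],[-0.24,0.057,0]],[50,[0.0245,0.105,0.108],[-0.24,0.057,0]],[50,[0.0245,0.105,0.108],[-0.24,0.057,0]],[50,[0.0245,0.105,0.108],[-0.24,0.057,0]]]}}

```text
clock: 7.5
eef_pos: [544.2, -141.3, 159.1]
tool_rot: [-3.138, -0.745, 1.339]
force: [-0.8, 0.3, -0.8]
width: 50.0
gripper_force: 0.4
```

```bash
python3 -c "
from h import *
st();d=snap('top','t2');P=loc(cloud(d));L=P[(abs(P[...,1])<60)&(P[...,0]>-140)&(P[...,0]<160)&(P[...,2]>20)]
for x in range(-130,100,12):
    k=L[abs(L[:,0]-x)<6]
    if len(k): print(x,len(k),np.percentile(k[:,1],[2,98]).round(),k[:,2].max().round())
"
```

```text
tcp tray [-96.7  -1.4 159.1] z [ 0.678  0.001 -0.735] y [-0.001 -1.    -0.003] q [ 0.47  0.81  0.19  1.76 -0.92  1.16  1.04] F [-0.8  0.3 -0.8] 50.024580119203804 7.5
-130 150 [-58.  57.] 232.0
-118 117 [-58.  55.] 214.0
-106 69 [-50.  50.] 196.0
-94 91 [-44.  42.] 186.0
-82 135 [-45.  45.] 186.0
-70 149 [-44.  45.] 181.0
-58 152 [-44.  46.] 190.0
-46 160 [-43.  47.] 191.0
-34 156 [-43.  47.] 189.0
-22 156 [-42.  47.] 182.0
-10 158 [-42.  47.] 178.0
2 152 [-43.  48.] 169.0
14 145 [-41.  48.] 158.0
26 140 [-40.  48.] 146.0
38 137 [-41.  49.] 138.0
50 131 [-41.  49.] 126.0
62 117 [-41.  49.] 115.0
74 112 [-41.  49.] 106.0
86 104 [-42.  48.] 94.0
98 20 [-39.  47.] 85.0
```

Request:
{"api": "send_rows", "payload": {"series": [[50,[0.028,0.122,0.083],[-0.24,0.057,0]],[50,[0.028,0.122,0.083],[-0.24,0.057,0]],[50,[0.028,0.122,0.083],[-0.24,0.057,0]],[50,[0.028,0.122,0.083],[-0.24,0.057,0]],[50,[0.031,0.134,0.058],[-0.24,0.057,0]],[50,[0.031,0.134,0.058],[-0.24,0.057,0]],[50,[0.031,0.134,0.058],[-0.24,0.057,0]],[50,[0.031,0.134,0.058],[0,0,0]]]}}

```text
clock: 8.55
eef_pos: [558.4, -79.6, 193.0]
tool_rot: [-3.138, -0.595, 1.34]
force: [0.5, 0.2, -0.3]
width: 49.9
gripper_force: 0.0
```

```bash
cat > m.py <<'E'
from h import *
import sys
st();d=snap('top',sys.argv[1]);P=loc(cloud(d));L=P[(abs(P[...,1])<62)&(P[...,0]>-140)&(P[...,0]<168)&(P[...,2]>20)]
for x in range(-58,168,12):
    k=L[abs(L[:,0]-x)<6]
    if len(k): print(x,len(k),np.percentile(k[:,1],[2,98]).round(),k[:,2].max().round())
E
python3 m.py t3
```

```text
tcp tray [-33.4  -1.3 193. ] z [ 0.561  0.002 -0.828] y [-0.001 -1.    -0.003] q [ 0.27  0.69  0.24  1.83 -0.88  1.03  0.86] F [ 0.5  0.2 -0.3] 49.91090846749733 8.55
-58 83 [-60.   3.] 271.0
-46 59 [-58. -23.] 253.0
-34 28 [-40. -25.] 219.0
-22 62 [-39.   8.] 204.0
-10 149 [-43.  46.] 223.0
2 151 [-43.  47.] 211.0
14 170 [-41.  48.] 212.0
26 177 [-42.  48.] 210.0
38 169 [-40.  49.] 206.0
50 168 [-41.  49.] 196.0
62 133 [-39.  49.] 185.0
74 115 [-40.  50.] 159.0
86 102 [-38.  49.] 132.0
98 90 [-40.  50.] 105.0
110 78 [-40.  50.] 80.0
122 8 [-39.  25.] 51.0
```

Request:
{"api": "send_rows", "payload": {"series": [[50,[0.014,0.06,0],[0,0,0]],[50,[0,0,0],[0,0,0]],[50,[0,0,0],[0,0,0]],[50,[0,0,0],[0,0,0]],[50,[0,0,0],[0,0,0]]]}}

```text
clock: 9.22
eef_pos: [559.0, -77.6, 192.5]
tool_rot: [-3.138, -0.595, 1.338]
force: [-0.5, 0.2, -0.2]
width: 50.2
gripper_force: 0.0
```

```bash
python3 m.py t4
```

```text
tcp tray [-31.3  -1.4 192.5] z [ 0.56   0.001 -0.828] y [-0.002 -1.    -0.003] q [ 0.26  0.69  0.24  1.83 -0.89  1.03  0.86] F [-0.5  0.2 -0.2] 50.22547241740632 9.225
-58 85 [-60.   8.] 275.0
-46 62 [-60. -21.] 256.0
-34 32 [-38. -25.] 225.0
-22 15 [-39. -25.] 211.0
38 263 [-40.  49.] 171.0
50 177 [-41.  49.] 184.0
62 190 [-40.  49.] 196.0
74 213 [-39.  49.] 223.0
86 157 [-40.  50.] 226.0
98 162 [-40.  50.] 201.0
110 152 [-37.  50.] 201.0
122 120 [-40.  50.] 189.0
```

Request:
{"api": "send_rows", "payload": {"series": [[60,[-0.115,-0.315,0],[0.974,-0.226,0]],[60,[-0.115,-0.315,0],[0.974,-0.226,0]],[60,[0,0,-0.35],[0.974,-0.226,0]],[60,[0,0,-0.5],[0.974,-0.226,0]],[60,[0,0,-0.5],[0.974,-0.226,0]],[60,[0,0,-0.5],[0,0,0]],[60,[0,0,-0.52],[0,0,0]],[60,[0,0,0],[0,0,0]]]}}

```text
clock: 10.28
eef_pos: [544.1, -114.9, 48.5]
tool_rot: [-3.127, -1.032, 1.33]
force: [0.4, 0.5, 0.2]
width: 60.0
gripper_force: 0.0
```

```bash
python3 m.py t5; python3 -c "
from h import *
snap('wrist','w2')"
```

```text
tcp tray [-70.9   4.6  48.5] z [ 0.859  0.003 -0.513] y [-0.001 -1.    -0.007] q [ 0.62  1.12  0.04  1.71 -1.04  1.21  1.27] F [0.4 0.5 0.2] 59.96939370885235 10.275
-58 14 [-32.  45.] 56.0
38 269 [-41.  49.] 171.0
50 183 [-41.  49.] 184.0
62 193 [-42.  49.] 196.0
74 216 [-41.  49.] 222.0
86 153 [-41.  50.] 221.0
98 159 [-40.  50.] 200.0
110 151 [-39.  50.] 200.0
122 106 [-40.  51.] 185.0
```

View pics/w2.png

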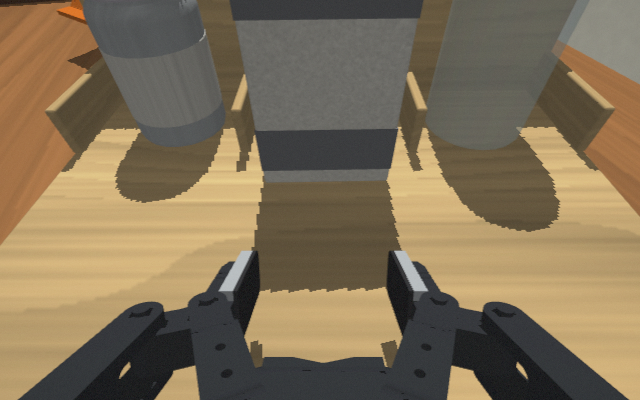

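The wrist view shows the carton upright: its base edge runs level from (264,172) to (388,172), between the dividers at (240,110) and (415,110), with the fingers spread either side of its centre. Next is the push.

Request:
{"api": "send_rows", "payload": {"series": [[60,[0.103,0.444,0],[0,0,0]],[60,[0.103,0.444,0],[0,0,0]],[60,[0.103,0.444,0],[0,0,0]],[60,[0.0226,0.0974,0],[0,0,0]],[60,[0.0226,0.0974,0],[0,0,0]],[60,[0.0226,0.0974,0],[0,0,0]],[60,[0.0226,0.0974,0],[0,0,0]],[60,[0.0226,0.0974,0],[0,0,0]]]}}

```text
clock: 11.38
eef_pos: [571.1, -8.0, 50.2]
tool_rot: [-3.137, -1.029, 1.335]
force: [-1.2, -4.9, 3.6]
width: 59.9
gripper_force: 2.5
```

```bash
python3 m.py t6
```

```text
tcp tray [39.2  2.5 50.2] z [ 0.857 -0.001 -0.516] y [-0.003 -1.    -0.003] q [ 0.6   1.1  -0.22  1.82 -1.08  0.94  1.23] F [-1.2 -4.9  3.6] 59.89507199407189 11.375
-58 101 [-28.  40.] 159.0
-46 117 [-58.  55.] 152.0
-34 147 [-59.  58.] 140.0
-22 115 [-59.  60.] 114.0
-10 122 [-60.  59.] 105.0
2 94 [-60.  61.] 97.0
14 66 [-56.  61.] 87.0
26 44 [-41.  46.] 77.0
38 41 [-39.  46.] 71.0
50 210 [-42.  48.] 165.0
62 176 [-41.  48.] 177.0
74 189 [-42.  48.] 194.0
86 195 [-40.  48.] 203.0
98 191 [-42.  48.] 225.0
110 153 [-38.  48.] 202.0
122 153 [-40.  48.] 204.0
134 143 [-42.  48.] 193.0
146 44 [-38.  48.] 176.0
```

Request:
{"api": "send_rows", "payload": {"series": [[60,[0.015,0.065,0],[0,0,0]],[60,[0.015,0.065,0],[0,0,0]],[60,[0.015,0.065,0],[0,0,0]],[60,[0.015,0.065,0],[0,0,0]],[60,[0.015,0.065,0],[0,0,0]],[60,[0,0,0],[0,0,0]]]}}

```text
clock: 12.18
eef_pos: [574.9, 14.4, 50.3]
tool_rot: [-3.134, -1.032, 1.337]
force: [-0.2, 0.4, 0.0]
width: 59.8
gripper_force: 0.3
```

Request:
{"api": "send_rows", "payload": {"series": [[60,[0.0075,0.0325,0],[0,0,0]],[60,[0.0075,0.0325,0],[0,0,0]],[60,[0,0,0],[0,0,0]]]}}

```text
clock: 12.55
eef_pos: [575.7, 17.0, 50.3]
tool_rot: [-3.134, -1.031, 1.336]
force: [-1.7, -4.3, 1.2]
width: 59.8
gripper_force: 2.5
```

```bash
python3 m.py t7|egrep 'tcp|^[5-9].|^1'
```

```text
tcp tray [64.6  3.7 50.3] z [ 0.858  0.001 -0.514] y [-0.001 -1.    -0.004] q [ 0.61  1.11 -0.29  1.84 -1.08  0.87  1.21] F [-1.7 -4.3  1.2] 59.822102759511225 12.55
14 115 [-58.  60.] 107.0
50 39 [-39.  47.] 78.0
62 42 [-37.  47.] 72.0
74 211 [-40.  49.] 163.0
86 178 [-40.  49.] 176.0
98 189 [-40.  50.] 187.0
110 193 [-41.  49.] 201.0
122 210 [-40.  50.] 224.0
134 137 [-40.  50.] 203.0
146 158 [-40.  50.] 201.0
158 136 [-40.  50.] 196.0
```

Request:
{"api": "send_rows", "payload": {"series": [[60,[0.0075,0.0325,0],[0,0,0]],[60,[0.0075,0.0325,0],[0,0,0]],[60,[0,0,0],[0,0,0]]]}}

```text
clock: 12.98
eef_pos: [575.9, 17.3, 50.1]
tool_rot: [-3.135, -1.028, 1.335]
force: [-9.3, -19.0, 11.0]
width: 60.1
gripper_force: 9.7
```

The force rose to about 21 N with no further travel, so the carton is seated against the backboard. I'll back straight off and check.

Request:
{"api": "send_rows", "payload": {"series": [[60,[-0.0226,-0.0974,0],[0,0,0]],[60,[-0.113,-0.487,0],[0,0,0]],[60,[-0.2,-0.86,0],[0,0,0]],[60,[-0.2,-0.86,0.3],[0,0,0]],[60,[-0.2,-0.86,0.5],[0,0,0]],[60,[0,0,0.8],[0,0,0]],[60,[0,0,0],[0,0,0]]]}}

```text
clock: 13.85
eef_pos: [534.3, -168.5, 149.7]
tool_rot: [3.138, -1.031, 1.346]
force: [0.3, 0.1, -1.2]
width: 60.1
gripper_force: 0.0
```

```bash
cat > v.py <<'E'
from h import *
st();d=snap('top','tend');s=snap('scene','send')
P=loc(cloud(d))
u,v=np.meshgrid(np.arange(640),np.arange(400))
S=P[(abs(P[...,1])<62)&(P[...,0]>40)&(P[...,0]<176)&(P[...,2]>205)]
print('fin x',np.percentile(S[:,0],[2,50,98]),'y',np.percentile(S[:,1],[2,98]),'zmax',S[:,2].max(),'slope',np.polyfit(S[:,1],S[:,0],1))
B=P[(abs(P[...,1])<62)&(P[...,0]>40)&(P[...,0]<176)&(P[...,2]>140)]
print('body',B.min(0),B.max(0),cv2.minAreaRect(B[:,:2].astype(np.float32)))
d0=np.load('pics/top0.npz');P0=loc(cloud(d0))
for n,Q in(('0',P0),('1',P)):
    for h,sg in((140,-1),(100,1)):
        k=Q[(Q[...,2]>h)&(Q[...,2]<h+28)&(abs(Q[...,0]-110)<52)&(sg*Q[...,1]>78)&(sg*Q[...,1]<200)]
        if len(k): print(n,k.mean(0).round(1),len(k))
s0=np.load('pics/scene0.npz')['img'].astype(int); df=abs(s['img'].astype(int)-s0).sum(2)
print('mug diff',(df[315:372,345:405]>60).sum())
im=s['img'][120:300,190:450,::-1];cv2.imwrite('pics/sendc.png',cv2.resize(im,None,fx=3,fy=3))
E
python3 v.py
```

```text
tcp tray [-125.4    2.2  149.7] z [ 0.858 -0.001 -0.514] y [ 0.    -1.     0.002] q [ 0.8   0.97 -0.14  1.66 -0.82  1.25  1.04] F [ 0.3  0.1 -1.2] 60.06185435992964 13.85
fin x [120.58108004 122.81863582 126.75488649] y [-40.51539347  47.86508132] zmax 224.4134067435557 slope [6.33784338e-03 1.23169303e+02]
body [ 77.24625622 -43.1660044  140.06130707] [170.01277697  50.16722652 224.41340674] ((123.67145538330078, 3.5414657592773438), (93.27727508544922, 92.74658203125), 89.8277359008789)
0 [ 109.7 -125.9  156.7] 455
0 [110.5 132.1 116. ] 462
1 [ 109.8 -125.8  156.6] 454
1 [110.5 131.7 115.9] 457
mug diff 0
```

View pics/sendc.png

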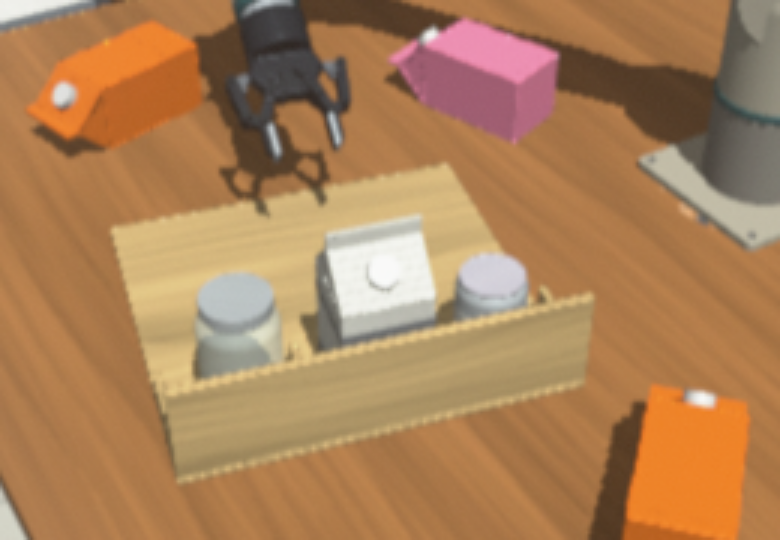

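The carton is upright, with its fin at (375,230) and its body at tray x 77 to 170 mm, square to within 0.01 rad. The jar, tin and mug haven't moved, and the gripper is clear.

```bash
python3 -c "
from h import *
print(ctrl.finish_job())"
```

```text
the job is handed in; nothing more can be done
None
```

The carton now stands upright, square and flat against the backboard in the middle lane. The jar, tin and mug are where they were, and the job is handed in at about 14 s of the 45 s allowed.

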